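# Set the tension of the red cam clamp on the craft table

### The job

The clamp with the red lever is holding its strip of white board too slackly. While its lever still stands open, turn its red wing nut clockwise until the white-tipped wing points straight at the green mark on the dial, then flip the red lever fully down to lock the clamp. Do not touch the blue clamp.

Things in the scene. Friction and masses are not known exactly. Their poses are not given: they have to be found in the camera images.
- red_clamp: Fixed cam clamp, red nut and lever. Plywood base 230 x 90 x 18 mm; origin: centre of its underside (on the table); x from nut to lever, z up. Metal bar along x, 32 mm wide, top at 36 mm, over a white board strip. Nut axis vertical at x -50 mm, y 0, over a black dial, radius 38, top at 38 mm. Green mark on the dial's +x edge, 33 mm from that axis. Lever hinge: along y, at x 55, z 45 mm.
- red_nut (a joint): Red wing nut's angle, rad, clockwise from above, 0 to 2.4; stays where left (friction 0.08 N m). The wings form one straight upright bar 56 mm long, 12 mm thick, centred on the axis, from 52 to 78 mm above the table, over a hub of radius 13 mm; one wing has a white end. At 0 the white end points to the clamp's +y, at 1.57 to its +x, straight at the green mark.
- red_lever (a joint): Red lever's angle, rad. 0 = closed, on its stop: level along the clamp's +x from the hinge to its tip 85 mm away (x 140 mm), 24 mm wide, 8 mm thick, top face 49 mm above the table, free space below. Grows as the tip rises; starts 0.65 to 0.95, stays where left (friction 0.12 N m): pressed straight down 35 to 40 mm beyond the hinge, it closes with about 4 N.
- blue_clamp: A clamp of the same build and frame with blue nut and blue lever, also open: not to be touched.

How it is judged:
On the way:
1. the red nut's white-tipped wing points at the green mark (within about 12 degrees) while the red lever is still open (above 0.5 rad) (value of joint red_nut between 1.35 and 1.79 rad and value of joint red_lever above 0.5 rad), for 0.2 s.
At the end, for the whole second after the job is handed in: The red nut's white-tipped wing points at the green mark (joint 1.57 within 0.22 rad, about 12 degrees) and the red lever is down (within 0.17 rad, about 10 degrees, of fully closed) (value of joint red_nut between 1.35 and 1.79 rad and value of joint red_lever below 0.17 rad); the robot touches nothing.
It fails at once if the robot touches the blue clamp (more than 1 N) (contact force between any of the arm, the fingers and blue_clamp above 1 N).
It also fails if it takes over 42 s, if anything falls off the work surface, if the arm or the gripper's body presses on something with over 40 N, if the wrist force passes 120 N, or if a joint passes its speed limit or range.

### The arm

A 7-joint arm with a two-finger parallel gripper is mounted at the origin on the work surface. World frame = base frame: x ahead of the robot, y to its left, z up, the work surface at z = 0. Lengths are in m, angles in rad, forces in N, time in s.
With the tool pointing down it reaches from about 0.4 to 0.85 m from the base axis. Payload 4.4 kg.
Tool frame: the origin (TCP) lies between the finger pads; the fingertips stand 11 mm ahead of it and the grasp point (between the pads) lies 8 mm behind it; z points along the fingers, y is the line along which they close (so a half turn about z gives the same grasp; the last joint's range is limited). The gripper opens to 94 mm and grips with 3 to 60 N. Pads are 16 mm wide; open, the fingers measure 119 mm over their backs; the gripper's body (75 mm by 177 mm) begins 78 mm behind the grasp point.
Start: joints at [1.075, 0.628, 0.038, 1.517, -0.027, 0.996, -0.02], TCP at [0.271, -0.591, 0.216] pointing down, gripper open.
Joint ranges: [-3.06, 3.06], [-0.37, 2.12], [-1.25, 1.32], [0.18, 2.47], [-1.1, 4.24], [0.23, 1.98], [-2.94, 2.94]. Speed limits (rad/s): [2.57, 2.57, 3.14, 3.14, 3.14, 3.14, 3.14].

### API

Orientations are given as a unit quaternion [x, y, z, w].
In Python, from bench import state, get_image, calibration, sign_off, search_frame, mark_of gives the robot as it stands. The module is installed in compiled form; this text tells all that it offers.
- The arm moves only by the shell command python3 -m pendant 'ROWS'. ROWS is JSON, a list of rows, each a list of 5 numbers: the shift along the tool's x, y, z in m, then the turn about the tool's z in rad, then the opening, from 0 (shut) to 1 (fully open). In form: [[x, y, z, twist, jaw], ...]. A call has 1 to 12 rows; each row is the pose to reach, as a shift and turn from the pose commanded when the call began, along the tool's axes at that moment; what a row does not reach only later rows make up. A row lasts 1/12 s, in which the tool goes at most 41.7 mm and 7.16 degrees, less where a joint would pass 70% of its speed; a pose out of reach is approached as far as the arm can. A call with a gripper value outside its range is refused whole. The fingers move at their own pace and stop on an object; the grip force is fixed at half the most. Time passes only in rows, so rows that repeat a pose let the fingers close. It gives the time, the measured TCP pose, the force, the opening and the grip force at its end, in the units of the state.
- state(): the state, without advancing time (a new reading comes with each control period).
- get_image(name): name is "scene" or "side" or "wrist"; returns the picture (400x640x3 uint8, blue, green, red); there is no depth.
- calibration(name): a dict with "intrinsics" (3x3 intrinsics, pixels), "dist" ([k1, k2, p1, p2, k3] as OpenCV has them; the pictures are not rectified), "rvec" (rotation vector, rad) and "tvec" (3), from world to camera coordinates, as OpenCV has them. Camera axes: x right, y down, z forward; pixel columns grow to the right and rows downward; lengths in m; the calibration is good to about 2 mm. A picture is of the moment at which its call begins: read the wrist's pose just before it. calibration takes no time and is no camera call; for the wrist camera it gives the pose at the moment of the call.
- sign_off(): hands the job in; it is judged then, once.
Trained networks look in the newest picture that a camera, given by its name, has taken for a name from the list of things; names that differ only in an ending like _2 or _b are one class to them, and where a whole thing is asked for, a point or a joint stands for the part that bears it (a point fixed in the world has none). Each returns a list of dicts, best first, with "p" (0 to 1); they miss things now and then, are a little off and sometimes report something else, mostly with a low value. They report only what shows in the picture. A call takes as long as a camera call.
- search_frame(camera, query): "rect" ([left, top, right, bottom] in pixels, round what is visible of it).
- mark_of(camera, query): "pixel" ([column, row] in pixels: a listed point, or the origin of a listed thing).
The state is a dict: "time": time; "joint_pos": joint angles; "qd": joint speeds; "joint_efforts": joint torques, N m; "position": TCP position; "tool_rot": TCP orientation; "force": force on the tool from outside, world axes, zero at the start; "ft_torque": the same for the moment, N m; "finger_gap": finger opening in m; "finger_force": force on a finger pad.
Only numpy, scipy, OpenCV 4.12 (cv2) and the standard library are available. Lean on these libraries where they do the work, as an engineer would, in place of code of your own. Each camera call takes 0.05 s, during which the arm holds its last target. There are 200 camera calls.

## Working session

There is one attempt and no reset: what is moved stays moved. The work goes in short steps, Python scripts to look and compute and a shell command to move; the robot and the scene stay as the last step left them, time stands still between calls to the robot, and variables do not carry over. Pictures are saved under pics/ and viewed, at most 10 in all, crops included, and the job is handed in when it is done.

```bash
mkdir -p pics
python3 - <<'E'
from bench import *
import cv2
s=state();print(s['time'],s['position'],s['tool_rot'],s['finger_gap'])
for c in ("scene","side"):
    im=get_image(c);cv2.imwrite(f"pics/{c}0.png",im)
    for q in("red_clamp","red_nut","red_lever","blue_clamp"):
        print(c,q,[(round(d['p'],2),d['pixel']) for d in mark_of(c,q)][:2],[(round(d['p'],2),d['rect']) for d in search_frame(c,q)][:2])
E
```

```text
0.0 [ 0.27061771 -0.59029149  0.21557496] [ 9.76997500e-01  2.13248731e-01 -2.03334948e-04 -9.06398576e-04] 0.09397162330595239
scene red_clamp [(0.64, [422.8, 239.6])] [(0.98, [382.5, 180.6, 466.8, 296.8])]Traceback (most recent call last):
  File "<stdin>", line 7, in <module>
ValueError: it knows: blue_clamp, red_clamp
```

View pics/scene0.png

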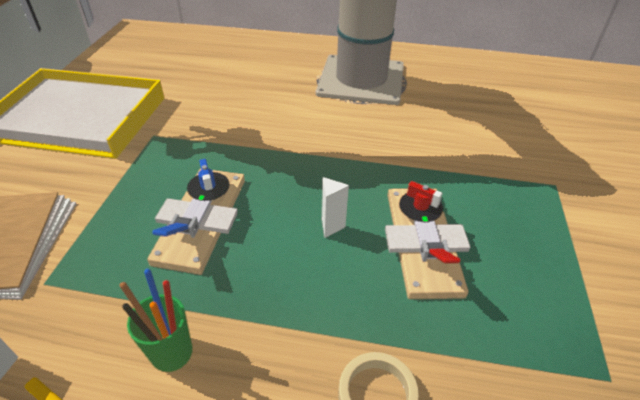

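The scene picture shows the red clamp at about (423, 240), with its nut at (422, 196) and the green mark at (425, 219). Its lever runs from (430, 250) to (458, 259). The blue clamp is on the left at (197, 220), and a white card stands between them at (334, 207).

```bash
cat > h.py <<'E'
import numpy as np,cv2
from bench import *
from scipy.spatial.transform import Rotation as R
def ray(c,px,z,cal=None):
    k=cal or calibration(c)
    u=cv2.undistortPoints(np.array([[px]],float),np.array(k['intrinsics']),np.array(k['dist']))[0,0]
    r=cv2.Rodrigues(np.array(k['rvec'],float))[0];t=np.array(k['tvec'],float).ravel()
    o=-r.T@t;d=r.T@np.array([u[0],u[1],1]);return o+d*(z-o[2])/d[2]
def proj(c,P,cal=None):
    k=cal or calibration(c)
    return cv2.projectPoints(np.array(P,float).reshape(-1,1,3),np.array(k['rvec'],float),np.array(k['tvec'],float),np.array(k['intrinsics']),np.array(k['dist']))[0][:,0]
def green(im):
    h=cv2.cvtColor(im,cv2.COLOR_BGR2HSV);m=cv2.inRange(h,(45,170,140),(75,255,255))
    n,_,st,ce=cv2.connectedComponentsWithStats(m);return [(ce[i].round(1).tolist(),int(st[i,4])) for i in range(1,n) if st[i,4]>4]
E
python3 - <<'E'
from h import *
im=get_image("scene");g=green(im);print(g)
for c,_ in g: print('mark',ray("scene",c,.038).round(4))
for q in("red_clamp","blue_clamp"):
    for d in mark_of("scene",q)[:1]: print(q,ray("scene",d['pixel'],0).round(4))
for n,p in dict(a=(388,189),b=(409,297),c=(466,294),grL=(243,175),bluL=(151,262)).items(): print(n,ray("scene",p,.018).round(4))
im=get_image("side");cv2.imwrite("pics/side0.png",im);print(green(im))
for q in("red_clamp","blue_clamp"):
    for d in mark_of("side",q)[:1]: print(q,d,ray("side",d['pixel'],0).round(4))
s=state();print(R.from_quat(s['tool_rot']).as_matrix().round(3))
E
```

```text
[([200.9, 197.0], 20), ([424.3, 218.2], 24)]
mark [ 0.5314 -0.2273  0.038 ]
mark [0.5091 0.1586 0.038 ]
red_clamp [0.5249 0.1614 0.    ]
a [0.426  0.0945 0.018 ]
b [0.6571 0.1416 0.018 ]
c [0.6361 0.2257 0.018 ]
grL [ 0.4392 -0.1809  0.018 ]
bluL [ 0.6685 -0.2625  0.018 ]
[([271.2, 168.6], 5), ([424.8, 282.3], 23)]
red_clamp {'pixel': [283.1, 179.2], 'p': 0.87} [0.5372 0.1648 0.    ]
blue_clamp {'pixel': [430.8, 294.6], 'p': 0.68} [ 0.5504 -0.2267  0.    ]
[[ 0.909  0.417  0.   ]
 [ 0.417 -0.909  0.   ]
 [ 0.    -0.    -1.   ]]
```

View pics/side0.png

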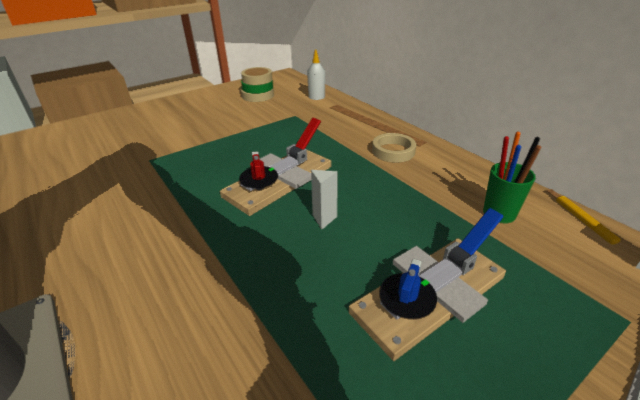

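The side view shows the red nut at (257, 166), upright, with the red lever open at (310, 133). The blue clamp is in front at (430, 295). I estimate the red clamp at about (0.528, 0.161) with a yaw of about 0.21. I'm now moving to a point above its nut.

```bash
python3 -m pendant '[[0.498,-0.587,-0.02,-1.35,1],[0.498,-0.587,-0.02,-1.35,1],[0.498,-0.587,-0.02,-1.35,1],[0.498,-0.587,-0.02,-1.35,1],[0.498,-0.587,-0.02,-1.35,1],[0.498,-0.587,-0.02,-1.35,1],[0.498,-0.587,-0.02,-1.35,1],[0.498,-0.587,-0.02,-1.35,1],[0.498,-0.587,-0.02,-1.35,1],[0.498,-0.587,-0.02,-1.35,1],[0.498,-0.587,-0.02,-1.35,1],[0.498,-0.587,-0.02,-1.35,1]]'
cat >> h.py <<'E'
def go(x,y,z,yaw):
    "tool-frame shift and twist from the present pose to a world pose (yaw of tool x)"
    s=state();m=R.from_quat(s['tool_rot']).as_matrix();p=s['position'];y0=np.arctan2(m[1,0],m[0,0])
    print('t',round(s['time'],2),'pos',np.round(p,4),'yaw',round(y0,3),'shift',(m.T@(np.array([x,y,z])-p)).round(4),'twist',round(y0-yaw,3))
E
python3 -c "
from h import *
go(.479,.151,.23,1.78)"
```

```text
time: 1.45
position: [0.4062, -0.108, 0.2299]
tool_rot: [0.628, 0.778, 0.0, 0.0]
force: [0.6, -0.2, 0.1]
finger_gap: 0.0943
finger_force: 0.0
t 1.45 pos [ 0.4062 -0.108   0.2299] yaw 1.784 shift [ 2.378e-01  1.258e-01 -1.000e-04] twist 0.004
```

```bash
python3 -m pendant '[[0.238,0.126,0,0,1],[0.238,0.126,0,0,1],[0.238,0.126,0,0,1],[0.238,0.126,0,0,1],[0.238,0.126,0,0,1],[0.238,0.126,0,0,1],[0.238,0.126,0,0,1],[0.238,0.126,0,0,1],[0.238,0.126,0,0,1]]'
python3 - <<'E'
from h import *
cal=calibration("wrist");im=get_image("wrist");cv2.imwrite("pics/w1.png",im)
print(state()['position'],green(im))
for c,_ in green(im):print(ray("wrist",c,.038,cal))
y=.21;C=np.array([.5285,.1615]);X=np.array([np.cos(y),np.sin(y)]);Y=np.array([-X[1],X[0]])
print(proj("wrist",[[*(C-.05*X),.078],[*(C-.05*X+.028*Y),.078],[*(C-.017*X),.038]],cal).round())
E
```

```text
time: 2.2
position: [0.4797, 0.1501, 0.2293]
tool_rot: [0.629, 0.778, -0.0, -0.0]
force: [0.1, -0.4, -0.4]
finger_gap: 0.0939
finger_force: 0.0
[0.47953042 0.14842724 0.22924563] []
[[324. 185.]
 [324. 156.]
 [355. 177.]]
```

View pics/w1.png

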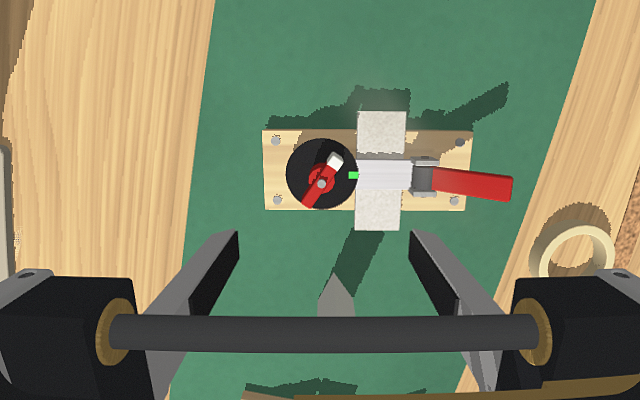

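The wrist picture shows the nut hub at (321, 183), the white wing end at (335, 160) and the opposite end at (306, 206). The green mark is at (353, 175) and the base corners are at (263, 130) to (464, 209).

Run:
```python
from h import *
cal=calibration("wrist")
P={n:ray("wrist",p,z,cal) for n,p,z in [("hub",(321,184),.07),("mark",(353,175),.038),("wh",(336,160),.074),("ot",(306,206),.078),("tl",(263,130),.018),("bl",(266,210),.018),("br",(464,209),.018),("tr",(471,131),.018),("s1",(276,140),.018),("s2",(278,200),.018),("s3",(454,201),.018),("s4",(460,143),.018)]}
for n in P: print(n,P[n].round(4))
a=lambda p,q:np.arctan2(*(P[q]-P[p])[1::-1])
print('yaw base',a("bl","br"),a("tl","tr"),a("s1","s4"),a("s2","s3"),'hub-mark',a("hub","mark"),'wing',a("ot","wh"),'ctr',sum(P[k] for k in("s1","s2","s3","s4"))/4,np.mean([P[k] for k in("tl","bl","br","tr")],0))
```

```text
hub [0.4768 0.1483 0.07  ]
mark [0.5087 0.1575 0.038 ]
wh [0.4856 0.1744 0.074 ]
ot [0.4669 0.1261 0.078 ]
tl [0.4058 0.1818 0.018 ]
bl [0.424  0.0942 0.018 ]
br [0.6447 0.1422 0.018 ]
tr [0.6253 0.2281 0.018 ]
s1 [0.4214 0.1742 0.018 ]
s2 [0.4353 0.1086 0.018 ]
s3 [0.6304 0.1489 0.018 ]
s4 [0.6173 0.2131 0.018 ]
yaw base 0.2142854214471245 0.2080243111377647 0.19610599236676957 0.20355931971752023 hub-mark 0.2820534657837931 wing 1.2030134149857827 ctr [0.52609009 0.16118069 0.018     ] [0.52496038 0.16158279 0.018     ]
```

```bash
python3 -c "
from h import *
go(.477,.1505,.068,1.20)"
```

```text
t 2.25 pos [0.4795 0.1484 0.2292] yaw 1.78 shift [ 0.0027 -0.0019  0.1612] twist 0.58
```

```bash
python3 -m pendant '[[0.001,-0.002,0.06,0.58,0.6],[0.001,-0.002,0.08,0.58,0.5],[0.001,-0.002,0.1,0.58,0.5],[0.001,-0.002,0.11,0.58,0.5],[0.001,-0.002,0.12,0.58,0.5],[0.001,-0.002,0.14,0.58,0.5],[0.001,-0.002,0.161,0.58,0.5],[0.001,-0.002,0.161,0.58,0.5]]'
python3 - <<'E'
from h import *
cal=calibration("wrist");im=get_image("wrist");cv2.imwrite("pics/w2.png",im)
go(.477,.1505,.068,1.2)
E
```

```text
time: 2.92
position: [0.4755, 0.1466, 0.066]
tool_rot: [0.826, 0.563, -0.003, -0.0]
force: [-0.2, 0.2, 0.2]
finger_gap: 0.0479
finger_force: 0.0
t 2.97 pos [0.4764 0.1473 0.0675] yaw 1.197 shift [ 0.0033 -0.0006 -0.0006] twist -0.003
```

View pics/w2.png

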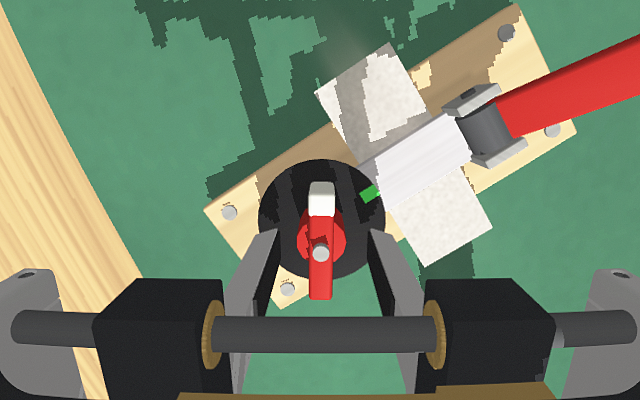

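The wing is aligned with the jaws and centred between them at (320, 240), with its white end up at (320, 195). I'll close on it and turn.

```bash
python3 -m pendant '[[0.002,0,0,0,0.3],[0.002,0,0,0,0],[0.002,0,0,0,0],[0.002,0,0,0,0],[0.002,0,0,0,0],[0.002,0,0,0,0],[0.002,0,0,0,0]]'
python3 -m pendant '[[0,0,0,0.1,0],[0,0,0,0.2,0],[0,0,0,0.3,0],[0,0,0,0.4,0],[0,0,0,0.5,0],[0,0,0,0.6,0],[0,0,0,0.7,0],[0,0,0,0.8,0],[0,0,0,0.9,0],[0,0,0,0.99,0],[0,0,0,0.99,0],[0,0,0,0.99,0]]'
python3 - <<'E'
from h import *
cal=calibration("wrist");im=get_image("wrist");cv2.imwrite("pics/w3.png",im)
go(.477,.1505,.068,.205);print(green(im))
E
```

```text
time: 3.55
position: [0.4767, 0.1528, 0.0695]
tool_rot: [0.825, 0.565, -0.001, -0.001]
force: [-4.2, 2.2, 7.1]
finger_gap: 0.0248
finger_force: 30.0
time: 4.55
position: [0.4764, 0.1532, 0.0695]
tool_rot: [0.994, 0.105, -0.001, -0.001]
force: [-4.9, 2.7, 5.7]
finger_gap: 0.0247
finger_force: 30.0
t 4.6 pos [0.4764 0.1532 0.0695] yaw 0.211 shift [0.     0.0027 0.0015] twist 0.006
[([322.0, 169.0], 7)]
```

View pics/w3.png

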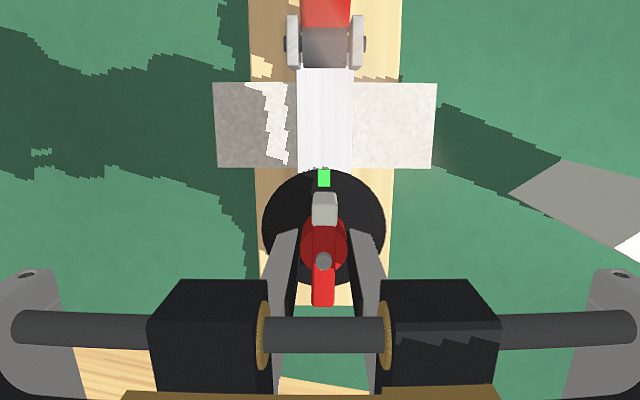

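The white wing end at (325, 208) points at the green mark at (324, 178), in line with the bar. Next I release it, lift and check the result.

```bash
python3 -m pendant '[[0,0,0,0,0.5],[0,0,0,0,0.5],[0,0,0,0,0.5],[0,0,0,0,0.5],[0,0,-0.03,0,0.5],[0,0,-0.06,0,0.5],[0,0,-0.09,0,0.5],[0,0,-0.12,0,0],[0,0,-0.12,0,0],[0,0,-0.12,0,0]]'
python3 - <<'E'
from h import *
cal=calibration("wrist");im=get_image("wrist");cv2.imwrite("pics/w4.png",im)
go(.616,.180,.14,.205);print(green(im))
E
```

```text
time: 5.43
position: [0.4797, 0.1519, 0.19]
tool_rot: [0.995, 0.105, 0.002, -0.0]
force: [-0.3, -0.0, -0.1]
finger_gap: 0.0303
finger_force: 0.0
t 5.48 pos [0.4786 0.1516 0.1887] yaw 0.21 shift [0.1403 0.0008 0.0488] twist 0.005
[]
```

View pics/w4.png

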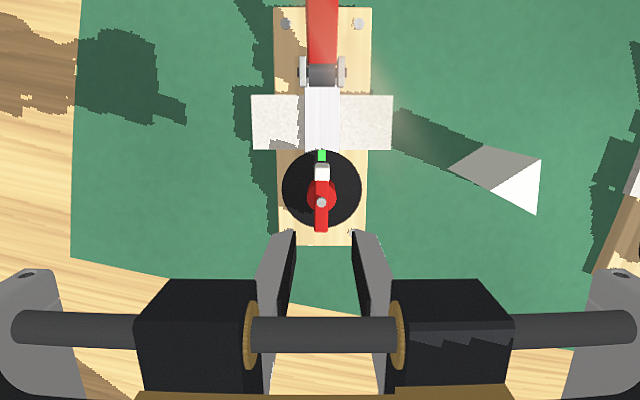

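The nut is still aligned after release: white end at (322, 172), green mark at (322, 155). Now I'll press the lever.

```bash
python3 -m pendant '[[0.14,0.001,0,0,0],[0.14,0.001,0,0,0],[0.14,0.001,0,0,0],[0.14,0.001,0,0,0],[0.14,0.001,0,0,0],[0.14,0.001,0.04,0,0],[0.14,0.001,0.06,0,0],[0.14,0.001,0.07,0,0],[0.14,0.001,0.08,0,0],[0.14,0.001,0.09,0,0],[0.14,0.001,0.1,0,0],[0.14,0.001,0.105,0,0]]'
python3 -c "
from h import *
go(.616,.180,.058,.205)"
```

```text
time: 6.48
position: [0.6162, 0.1801, 0.0833]
tool_rot: [0.995, 0.105, 0.001, -0.0]
force: [0.3, 1.6, 2.8]
finger_gap: 0.0005
finger_force: 1.3
t 6.48 pos [0.6162 0.1801 0.0833] yaw 0.21 shift [-0.0003  0.      0.0253] twist 0.005
```

```bash
python3 -m pendant '[[0,0,0.006,0,0],[0,0,0.012,0,0],[0,0,0.017,0,0],[0,0,0.02,0,0],[0,0,0.022,0,0],[0,0,0.024,0,0],[0,0,0.026,0,0],[0,0,0.026,0,0],[0,0,0.026,0,0]]'
```

```text
time: 7.23
position: [0.6164, 0.1801, 0.06]
tool_rot: [0.995, 0.105, 0.001, -0.0]
force: [-1.6, -1.1, 17.0]
finger_gap: 0.0005
finger_force: 8.4
```

```bash
python3 -m pendant '[[0,0,-0.03,0,0],[0,0,-0.07,0,0],[0,0,-0.11,0,0],[0,0,-0.14,0,0],[-0.06,0,-0.14,0,0],[-0.1,0,-0.14,0,0],[-0.14,0,-0.14,0,0],[-0.14,0,-0.14,0,0],[-0.14,0,-0.14,0,0]]'
python3 - <<'E'
from h import *
a=get_image("side");b=get_image("wrist")
cv2.imwrite("pics/f.png",np.hstack([cv2.resize(a[80:260,180:400],None,fx=1.8,fy=1.8),cv2.resize(b[:290,120:520],(400,324))]))
E
```

```text
time: 7.98
position: [0.4727, 0.1493, 0.197]
tool_rot: [0.994, 0.105, -0.004, 0.0]
force: [-0.3, 0.8, 0.2]
finger_gap: 0.0004
finger_force: 0.0
```

View pics/f.png

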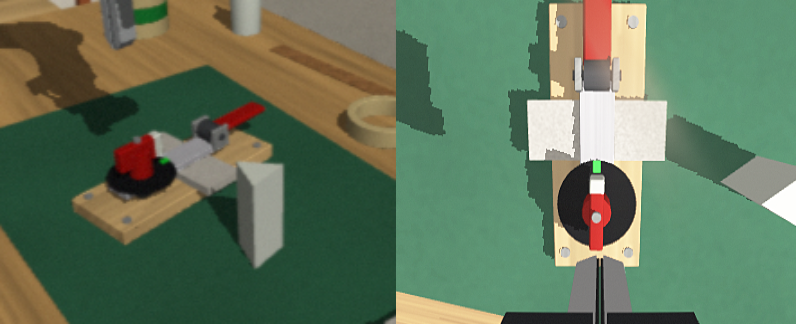

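The lever lies level along the clamp in the left half, from (222, 125) to (262, 107). The wing still points at the green mark, (597, 183) against (597, 166). The gripper is clear of everything.

```bash
python3 -c "
from bench import *
print(sign_off())"
```

```text
the job is handed in; nothing more can be done
None
```

The red nut's white-tipped wing points at the green mark, the red lever is pressed down to its stop, and the blue clamp was not touched; I handed the job in at about 8 s, and no verdict was shown.

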